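Push the old garlic bulb through the flap of the food-waste caddy

TASK

Throw the old garlic bulb that lies on top of the food-waste caddy away: with one finger press the orange bar down so that the self-closing flap opens while the bulb is still on its lane, keep it pressed, and with the other finger push the bulb along the lane and over the lip so that it drops into the caddy past the open flap. Then let the flap close. Only push: do not pick up the bulb, and leave the other things on the worktop alone.

Things in the scene. Friction and masses are not known exactly. Their poses are not given: they have to be found in the camera images.
- caddy: White food-waste caddy (fixed), 140 mm tall hollow box; origin on the worktop straight below the middle of the lip (end of the feed lane). +x along the lane toward the green flap, +y to the side of the orange press bar, z up. Box spans x -148 to 153, y -52 to 116 mm; floor inside at z = 10. Beside the lane (y 48 to 110, x -142 to 0) the top is an open notch under the bar.
- lip (a point): Middle of the lip, on top of the deck (140 mm above the worktop); caddy axes. The feed lane is a level black deck from x = -145 to 0 (the lip), open at the robot end, between two slippery green rails 30 mm high with inner faces at y = -35 and +35 mm, which reach on over the flap to x = 64. Beyond the lip the flap plate, level with the deck, runs from x = 2 to its hinge at x = 140 mm, over the whole width.
- flap (a joint): Flap angle, rad: 0 shut, grows as its free edge at the lip swings down into the box; stop at 0.95. A spring shuts it once let go (2 to 7 N at the bar). Open, it is a ramp falling back toward the lip: at 0.45 or more a bulb coming over the lip rolls down it under the deck. Shut, it carries the bulb.
- bar_mid (a point): Middle of the top face of the orange press bar, fixed on the flap. Bar 46 mm wide (caddy y 55 to 101), top sloping straight from 109 mm above the deck at x = -66 to 45 mm above it at x = 105 (flap shut). Pressed by a fingertip to about 10 mm above deck level at any x from -60 to 70 mm, the flap stands at 0.45 to 0.7 rad; the finger can slide along the bar meanwhile.
- garlic_center (a point): Centre of the old garlic bulb (whitish, roundish, 48 x 50 mm, 51 mm tall) standing on the deck of the feed lane; the centre is 25 mm above the deck. It weighs 17 to 34 g and can roll.
- white_mug: white mug, 86 x 119 x 100 mm, on the worktop to the right; origin at its underside centre. Bystander.
- spice_jar: small spice jar with dark cap, 41 mm across, 105 mm tall, on the worktop to the left; origin at its underside centre. Bystander.
- tin: low food tin, 75 mm across, 58 mm tall, to the right; origin at its underside centre. Bystander.
- lemon_1: a lemon, 78 x 55 x 56 mm, on the worktop to the right (not waste: it stays); origin at its underside centre. Bystander.
- lemon_2: another lemon, 67 x 54 x 54 mm, on the worktop to the right; origin at its underside centre. Bystander.
Mind the look-alikes: they are no part of the job. Leave any blue look-alike of the part that bears garlic_center alone.

How it is judged (in metres and radians):
On the way, in this order (a step that is already met when the one before it is completed fails the run):
1. a finger holds the flap open (over 0.3 rad) while the bulb is still on the lane, before the lip (value of joint flap above 0.3 rad and contact force between the fingers and flap above 0.3 N and x of garlic_center in the frame of caddy below -0.01 m and z of garlic_center in the frame of caddy above 0.155 m), for 0.2 s.
2. the bulb drops below the lip while a finger still holds the flap open (value of joint flap above 0.3 rad and contact force between the fingers and flap above 0.3 N and z of garlic_center in the frame of caddy below 0.12 m), for 0.05 s.
At the end, for the whole second after the job is handed in: The bulb lies at rest (under 0.03 m/s) inside the caddy, its centre under 75 mm above the worktop and within the box's walls, and the flap is shut (under 0.05 rad) (z of garlic_center in the frame of caddy between 0.01 and 0.075 m and x of garlic_center in the frame of caddy between -0.145 and 0.15 m and y of garlic_center in the frame of caddy between -0.049 and 0.113 m and value of joint flap below 0.05 rad and linear speed of old_garlic below 0.03 m/s); the robot touches nothing.
It fails at once if the bulb is lifted (its centre more than 25 mm above where it lies on the deck) (z of garlic_center in the frame of caddy above 0.19 m).
It fails at once if one of the other things on the worktop is moved more than 15 mm (distance of any of white_mug, spice_jar, tin, lemon_1, lemon_2 from where it was at the start of the episode above 0.015 m).
It also fails if it takes over 38 s, if anything falls off the work surface, if the arm or the gripper's body presses on something with over 40 N, if the wrist force passes 120 N, or if a joint passes its speed limit or range.

ROBOT

A 6-joint arm with a two-finger parallel gripper is mounted at the origin on a cart in front of the work surface, level with it; the furniture and walls round the work are solid. World frame = base frame: x ahead of the robot, y to its left, z up, the work surface at z = 0. Lengths are in mm, angles in rad, forces in N, time in s.
With the tool pointing down it reaches from about 425 to 950 mm from the base axis. Payload 14.7 kg.
Tool frame: the origin (TCP) lies on the mounting face of the last link; the fingertips stand tips_ahead ahead of it and the grasp point (between the pads) lies 155 mm ahead of it (tips_ahead is the distance from the TCP to the fingertips, in mm); z points along the fingers, y is the line along which they close (so a half turn about z gives the same grasp; the last joint's range is limited). The gripper opens to 85 mm and grips with 20 to 120 N. Pads are 22 mm wide; open, the fingers measure 114 mm over their backs; the gripper's body (76 mm by 85 mm) begins 54 mm behind the grasp point. The pads swing forward as they close: fully open they stand 13 mm farther back than shut.
Start: joints at [1.127, 0.48, 1.596, -0, 1.065, -0.047], TCP at [251.181, 599.501, 404.697] pointing down, gripper open.
Joint ranges: [-2.75, 2.75], [-0.82, 2.05], [0.23, 2.67], [-1.56, 4.7], [0.09, 2.69], [-2.92, 2.92]. Speed limits (rad/s): [1.89, 1.89, 2.39, 3.01, 3.01, 3.01].

INTERFACE

Orientations are given as a unit quaternion [w, x, y, z].
In Python, from workcell import observe, grab_frame, job_done, tips_ahead gives the robot as it stands.
- The arm moves only by the shell command python3 -m crank 'ROWS' [FORCE]. ROWS is text: rows parted by semicolons, each of 7 numbers parted by spaces: the shift along the world's x, y, z scaled (see below), then the turn, a rotation vector about the world's x, y, z scaled (see below), then the gripper command: -1 is shut, 1 is fully open, values between are in proportion. A call has 1 to 12 rows; each row is the pose to reach, as a shift and turn from the pose commanded when the call began; what a row does not reach only later rows make up. The controller multiplies each number of a shift by 12 cm and each number of a turn by pi/2 rad. A row lasts 1/8 s, in which the tool goes at most 62.5 mm and 10.7 degrees, less where a joint would pass 70% of its speed; a pose out of reach is approached as far as the arm can. A call with a number of a shift or a turn outside -1 to 1 is refused whole. A call with a gripper value outside its range is refused whole. The fingers move at their own pace and stop on an object; FORCE is the grip in N (left out, the last holds). Time passes only in rows, so rows that repeat a pose let the fingers close. It gives the time, the measured TCP pose, the force, the opening and the grip force at its end, in the units of the state.
- observe(): the state, without advancing time (a new reading comes with each control period).
- grab_frame(name): name is "scene" or "top" or "wrist"; returns a dict with "img" (384x512x3 uint8, red, green, blue), "range_z" (384x512 float32, mm along the optical axis (not along the pixel's ray), 0 where there is no reading), "fovy" (degrees; the focal length in pixels is half the picture's height over the tangent of half this angle, whatever the lens; pixels are square), "cx", "cy" (the principal point, pixels), "k1" (the pictures are not rectified: a ray, as slopes to the right and down, at radius r is drawn at 1 + k1 r^2 times it, then the intrinsics apply), "T" (4x4, takes a point from camera to world coordinates); the wrist camera has in their place "mount" (4x4, takes a point from camera to tool coordinates, whose origin is the TCP and whose axes are the flange's). Camera axes: x right, y down, z forward; pixel columns grow to the right and rows downward; lengths in mm; the calibration is good to about 2 mm. A picture is of the moment at which its call begins: read the wrist's pose just before it.
- job_done(): hands the job in; it is judged then, once.
The state is a dict: "time": time; "q": joint angles; "qvel": joint speeds; "joint_efforts": joint torques, N m; "tool_pos": TCP position; "tcp_rot": TCP orientation; "wrist_force": force on the tool from outside, world axes, zero at the start; "moment": the same for the moment, N m; "grip_width": opening from 0.0 (shut) to 1.0 (fully open); "gripper_force": force on a finger pad.
Only numpy, scipy, OpenCV 4.12 (cv2) and the standard library are available. Lean on these libraries where they do the work, as an engineer would, in place of code of your own. Each camera call takes 0.05 s, during which the arm holds its last target. There are 200 camera calls.

## Working session

There is one attempt and no reset: what is moved stays moved. The work goes in short steps, Python scripts to look and compute and a shell command to move; the robot and the scene stay as the last step left them, time stands still between calls to the robot, and variables do not carry over. Pictures are saved under pics/ and viewed, at most 10 in all, crops included, and the job is handed in when it is done.

```bash
mkdir -p pics; ls; cat > h.py <<'E'
import numpy as np, cv2
from workcell import observe, grab_frame, job_done, tips_ahead
def K(f):
    h=f["img"].shape[0]; F=h/2/np.tan(np.radians(f["fovy"])/2)
    return F
def pt(f,u,v,T=None,win=1,z=None):
    F=K(f); T=f.get("T") if T is None else T; T=np.array(T)
    x,y=(u-f["cx"])/F,(v-f["cy"])/F
    rd=np.hypot(x,y); r=rd
    for _ in range(20): r=rd/(1+f["k1"]*r*r)
    s=r/rd if rd>0 else 1
    d=np.array([x*s,y*s,1])
    if z is not None:
        R=T[:3,:3]@d; return T[:3,3]+R*(z-T[2,3])/R[2]
    w=f["range_z"][int(v)-win:int(v)+win+1,int(u)-win:int(u)+win+1]; w=w[w>0]
    return (T@np.append(d*np.median(w),1))[:3]
E
python3 - <<'E'
from h import *
import pickle
s=observe(); print(s, tips_ahead if not callable(tips_ahead) else tips_ahead())
for n in("scene","top"):
    f=grab_frame(n); pickle.dump(f,open(n+".pkl","wb")); cv2.imwrite(f"pics/{n}0.png",f["img"][:,:,::-1]); print(n,f["fovy"],f["T"])
E
```

```text
pics
{'time': 0.0, 'q': array([ 1.12739936e+00,  4.80836693e-01,  1.59687820e+00,  1.50672816e-05,
        1.06510425e+00, -4.66115493e-02]), 'qvel': array([ 0.00068284, -0.00122329,  0.00055659, -0.001378  , -0.00054808,
       -0.0017415 ]), 'joint_efforts': array([ 4.30101558e-03, -9.50643253e+01, -4.30194926e+01,  1.94354629e-04,
        1.22528450e-02, -9.12585097e-05]), 'tool_pos': array([251.09277515, 599.32018613, 404.06750003]), 'tcp_rot': array([-1.55140173e-04,  1.97097369e-01,  9.80383726e-01, -5.93330943e-04]), 'wrist_force': array([-0.10611879,  0.51769173, -0.02384029]), 'moment': array([ 0.01203196, -0.00412024,  0.00867348]), 'gripper_force': 0.0, 'grip_width': 0.9959936750267974} 173.4
scene 56.91100773484573 [[ 6.16043358e-01 -3.88875238e-01  6.85030386e-01 -3.63056522e+02]
 [-7.87649836e-01 -2.93155385e-01  5.41911115e-01 -7.78483351e+02]
 [-9.91546720e-03 -8.73404814e-01 -4.86893945e-01  8.24143478e+02]
 [ 0.00000000e+00  0.00000000e+00  0.00000000e+00  1.00000000e+00]]
top 56.25618355152038 [[-2.17469219e-02 -9.88324516e-01  1.50803587e-01  4.20095787e+02]
 [-9.99762993e-01  2.13450307e-02 -4.28339009e-03 -3.23231008e+01]
 [ 1.01447225e-03 -1.50860996e-01 -9.88554465e-01  1.29796774e+03]
 [ 0.00000000e+00  0.00000000e+00  0.00000000e+00  1.00000000e+00]]
```

View pics/scene0.png

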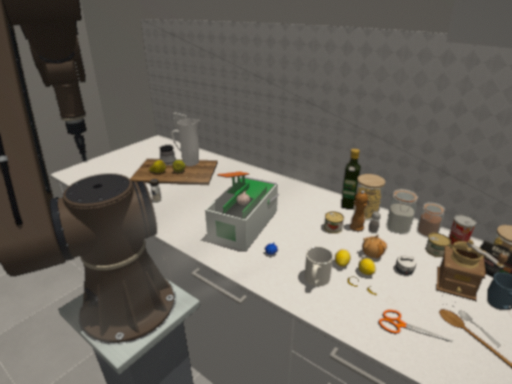

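View pics/top0.png

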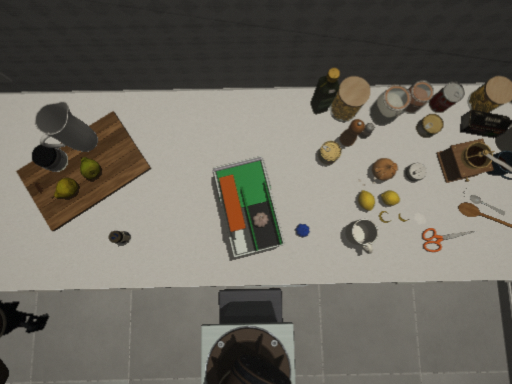

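The scene shows the caddy with the whitish bulb on its dark lane at scene (243,198), top (261,219). The orange bar is at top (232,203). Bulb-like things are the blue look-alike on the worktop at top (303,230), the white mug (363,234), the onion (385,169) and the whitish lid (417,171). I choose (261,219), as it's the one on the lane, and check it in a close crop.

```bash
python3 - <<'E'
from h import *
import pickle
f=pickle.load(open("top.pkl","rb"))
c=f["img"][145:270,190:320,::-1]; cv2.imwrite("pics/c1.png",cv2.resize(c,None,fx=4.6,fy=4.6,interpolation=cv2.INTER_CUBIC))
for u,v in [(261,219),(250,225),(232,203),(303,230),(262,180),(261,205)]: print(u,v,pt(f,u,v).round(1))
E
```

```text
261 219 [496.9 -54.4 183.7]
250 225 [480.1 -19.7 165.8]
232 203 [544.4  32.6 221.6]
303 230 [ 465.3 -202.2   42.5]
262 180 [627.9 -61.7 137.4]
261 205 [545.4 -56.4 138.7]
```

View pics/c1.png

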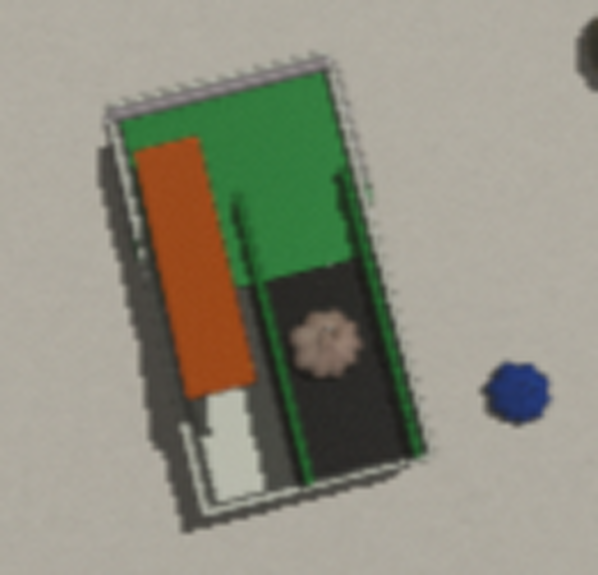

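The crop shows the pale bulb on the dark lane at crop (326,342), with the blue one outside. The lip runs from (243,285) to (355,260). The box corners are about (326,60), (108,110) and (208,514). The bar corners are (135,150), (200,137), (187,398) and (255,382).

```bash
cat >> h.py <<'E'
def fit(c,w):
    c=np.array(c,float);w=np.array(w,float); a=c-c.mean(0); b=w-w.mean(0)
    th=np.arctan2((a[:,0]*b[:,1]-a[:,1]*b[:,0]).sum(),(a*b).sum()); R=np.array([[np.cos(th),-np.sin(th)],[np.sin(th),np.cos(th)]])
    t=w.mean(0)-R@c.mean(0); return th,t,(w-(c@R.T+t))
E
python3 - <<'E'
from h import *
import pickle
f=pickle.load(open("top.pkl","rb"))
L=[((326,60),(153,-52),140),((108,110),(153,116),140),((208,514),(-148,116),140),
((135,150),(105,101),185),((200,137),(105,55),185),((187,398),(-66,101),249),((255,382),(-66,55),249),((243,285),(1,48),140),((355,260),(1,-35),140)]
W=[pt(f,190+u/4.6,145+v/4.6,z=z)[:2] for (u,v),c,z in L]
th,t,res=fit([l[1] for l in L],W); print(th,t,res.round(1).tolist())
c,s=np.cos(th),np.sin(th)
F=K(f);img=f["img"].astype(int)
# bulk points in caddy frame
P={}
vs,us=np.mgrid[150:265,200:300]
pts=np.array([[pt(f,u,v,win=0) if f["range_z"][v,u]>0 else [np.nan]*3 for u in range(200,300)] for v in range(150,265)])
I=img[150:265,200:300]
X=(pts[...,0]-t[0])*c+(pts[...,1]-t[1])*s; Y=-(pts[...,0]-t[0])*s+(pts[...,1]-t[1])*c; Z=pts[...,2]
o=(I[...,0]>120)&(I[...,1]<110)&(I[...,2]<70)
print("orange",np.nanpercentile(X[o],[1,50,99]),np.nanpercentile(Y[o],[1,50,99]),np.nanpercentile(Z[o],[2,50,98]), np.polyfit(X[o],Z[o],1))
g=(Z>148)&(abs(Y)<28)&(X>-120)&(X<-5)
print("garlic",g.sum(),np.nanpercentile(X[g],[1,50,99]),np.nanpercentile(Y[g],[1,50,99]),np.nanmax(Z[g]), X[g].mean(),Y[g].mean())
d=(abs(Y)<30)&(X>-140)&(X<-5)&~g; print("deckZ",np.nanmedian(Z[d])); 
w=pt(f,190+235/4.6,145+445/4.6);print("white",w,(w[0]-t[0])*c+(w[1]-t[1])*s,-(w[0]-t[0])*s+(w[1]-t[1])*c)
bp=pt(f,190+326/4.6,145+342/4.6,z=168)
print("g",bp, (bp[0]-t[0])*c+(bp[1]-t[1])*s,-(bp[0]-t[0])*s+(bp[1]-t[1])*c)
E
```

```text
0.22584794837556568 [546.87770059 -46.81654527] [[-6.5, 3.5], [-2.1, -3.5], [5.6, -3.7], [3.3, -1.5], [1.1, -1.2], [-1.9, -1.0], [-3.1, 0.8], [3.1, 2.5], [0.5, 4.1]]
 ** On entry to DLASCL parameter number  4 had an illegal value
 ** On entry to DLASCL parameter number  4 had an illegal value
 ** On entry to DLASCL parameter number  4 had an illegal value
 ** On entry to DLASCL parameter number  4 had an illegal value
 ** On entry to DLASCL parameter number  5 had an illegal value
 ** On entry to DLASCL parameter number  4 had an illegal valueTraceback (most recent call last):
  File "<stdin>", line 17, in <module>
    c, resids, rank, s = lstsq(lhs, rhs, rcond)
                         ~~~~~^^^^^^^^^^^^^^^^^
    x, resids, rank, s = _umath_linalg.lstsq(a, b, rcond,
                         ~~~~~~~~~~~~~~~~~~~^^^^^^^^^^^^^
                                             signature=signature)
                                             ^^^^^^^^^^^^^^^^^^^^
    raise LinAlgError("SVD did not converge in Linear Least Squares")
numpy.linalg.LinAlgError: SVD did not converge in Linear Least Squares
```

```bash
cat > m.py <<'E'
from h import *
import pickle
f=pickle.load(open("top.pkl","rb"))
th,t=0.2258,np.array([546.9,-46.8])
c,s=np.cos(th),np.sin(th)
def cad(w): return np.array([(w[0]-t[0])*c+(w[1]-t[1])*s,-(w[0]-t[0])*s+(w[1]-t[1])*c,w[2]])
pts=np.array([[cad(pt(f,u,v,win=0)) if f["range_z"][v,u]>0 else [np.nan]*3 for u in range(200,300)] for v in range(150,265)])
I=f["img"][150:265,200:300].astype(int)
X,Y,Z=pts[...,0],pts[...,1],pts[...,2]
o=(I[...,0]>110)&(I[...,1]<110)&(I[...,2]<70)&np.isfinite(Z)
print("orange",o.sum(),np.percentile(X[o],[1,50,99]),np.percentile(Y[o],[1,50,99]),np.percentile(Z[o],[2,50,98]), np.polyfit(X[o],Z[o],1))
# orange: mean y per x
for a in range(-60,100,30):
    k=o&(X>a)&(X<a+20); print(a,np.percentile(Y[k],[3,50,97]).round(1),Z[k].mean().round(1))
g=(Z>148)&(abs(Y)<28)&(X>-120)&(X<-5)
print("garlic",g.sum(),np.percentile(X[g],[1,50,99]),np.percentile(Y[g],[1,50,99]),Z[g].max(), X[g].mean(),Y[g].mean())
d=(abs(Y)<30)&(X>-140)&(X<-5)&(Z<148); print("deckZ",np.median(Z[d]))
gr=(I[...,1]>I[...,0]+30)&(I[...,1]>I[...,2]+20)
fl=gr&(Z<147)&(Z>130)&(X>-20); print("flap",np.percentile(X[fl],[1,99]),np.percentile(Y[fl],[1,99]),np.median(Z[fl]))
rl=(Z>158)&(Z<180)&((abs(Y)>32)&(abs(Y)<50))&(X<60)
for sg in(-1,1):
    k=rl&(np.sign(Y)==sg); print("rail",sg,k.sum(),np.percentile(X[k],[2,98]),np.percentile(Y[k],[2,50,98]),Z[k].mean(),np.polyfit(X[k],Y[k],1))
for u,v in((235,400),(235,445),(235,490),(208,514),(425,455)): print("white",cad(pt(f,190+u/4.6,145+v/4.6)).round(1))
E
python3 m.py
```

```text
orange 804 [-65.49439006  15.46181489 106.90467413] [ 57.32114424  78.91305088 100.78930865] [185.41448143 220.57295562 250.99554971] [ -0.38924111 226.58586428]
-60 [57.8 78.8 99.7] 246.3
-30 [58.6 78.9 99.7] 234.6
0 [59.  79.7 99.4] 222.8
30 [58.4 78.5 99.4] 211.2
60 [58.3 78.2 99.6] 199.4
90 [58.2 78.7 99.4] 187.7
garlic 169 [-71.33183833 -50.62624528 -28.7730092 ] [-16.64169406   6.49200079  27.11869965] 188.59705466464789 -50.47757228355061 6.272508337942625
deckZ 138.85635021647954
flap [  6.87498355 140.92055334] [-39.0606988  102.58371752] 138.9723948573403
rail -1 135 [-135.7317724    55.71543173] [-39.00266008 -35.64435823 -33.02612918] 167.5700945710307 [-6.93269018e-04 -3.57866358e+01]
rail 1 113 [-136.2478699    55.62008999] [37.52347283 39.8406585  42.85177077] 168.03111140989515 [-1.91131170e-03  3.98714248e+01]
white [-66.7  78.    9.1]
white [-100.2   86.3    8.4]
white [-133.5   94.4   10.1]
white [-143.5  111.3  136.5]
white [-141.2  -44.3  138.3]
```

Pose fits: rail tops 168, deck 139, floor 9, bar 185 to 251 with the right x range. Refined origin is (546.7, -45.8), yaw 0.226, and the bulb is at caddy (-50, 5).

Plan: stay fully open and turn the tool so the bar finger is at caddy (-55, 87) and the bulb finger at (-96, -4). That puts the TCP at (463.8, -22.3), turned +11.3°.

```bash
python3 -m crank '0.15 -0.4 0.45 0 0 0.063 1; 0.35 -1 0.46 0 0 0.126 1; 0.35 -1 0.46 0 0 0.126 1' 20; python3 -m crank '0.17 -0.5 0 0 0 0 1; 0.35 -1 0 0 0 0 1; 0.35 -1 0 0 0 0 1'; python3 -m crank '0.17 -0.5 0 0 0 0 1; 0.35 -1 0 0 0 0 1; 0.35 -1 0 0 0 0 1'
```

```text
time: 0.48
tool_pos: [293.7, 477.0, 460.5]
tcp_rot: [0.0, 0.099, 0.995, -0.0]
wrist_force: [0.5, 0.1, -0.4]
grip_width: 1.0
gripper_force: 0.0
time: 0.85
tool_pos: [336.0, 356.6, 459.8]
tcp_rot: [-0.0, 0.101, 0.995, -0.001]
wrist_force: [-0.4, 0.7, -0.0]
grip_width: 1.0
gripper_force: 0.0
time: 1.23
tool_pos: [378.2, 237.2, 459.8]
tcp_rot: [-0.0, 0.102, 0.995, -0.0]
wrist_force: [-0.1, 0.6, 0.9]
grip_width: 0.997
gripper_force: 0.0
```

```bash
python3 -m crank '0.17 -0.5 0 0 0 0 1; 0.33 -1 0 0 0 0 1; 0.33 -1 0 0 0 0 1'; python3 -m crank '0.17 -0.5 0 0 0 0 1; 0.33 -1 0 0 0 0 1; 0.33 -1 0 0 0 0 1';  python3 -m crank '0.05 -0.16 0 0 0 0 1; 0.05 -0.16 0 0 0 0 1; 0.05 -0.16 0 0 0 0 1'
python3 - <<'E'
from h import *
import pickle
s=observe()
for n in("wrist","scene"):
    f=grab_frame(n); pickle.dump((s,f),open(n+"1.pkl","wb"))
    im=f["img"][:,:,::-1]
    if n=="scene": im=cv2.resize(im[100:270,150:320],None,fx=3.4,fy=3.4,interpolation=cv2.INTER_CUBIC)
    cv2.imwrite(f"pics/{n}1.png",im)
print(s["q"])
E
```

```text
time: 1.6
tool_pos: [418.0, 117.4, 459.8]
tcp_rot: [0.0, 0.102, 0.995, -0.0]
wrist_force: [-0.2, 0.4, -0.2]
grip_width: 1.0
gripper_force: 0.0
time: 1.98
tool_pos: [457.8, -2.2, 459.7]
tcp_rot: [0.0, 0.101, 0.995, -0.0]
wrist_force: [0.3, 0.6, -0.1]
grip_width: 1.004
gripper_force: 0.0
time: 2.35
tool_pos: [462.3, -18.1, 459.7]
tcp_rot: [-0.0, 0.099, 0.995, 0.0]
wrist_force: [0.5, 1.7, -0.4]
grip_width: 0.999
gripper_force: 0.0
[-1.04962734e-01  1.54648493e-01  1.93633606e+00  5.14966223e-04
  1.05111368e+00 -1.47811269e+00]
```

View pics/wrist1.png

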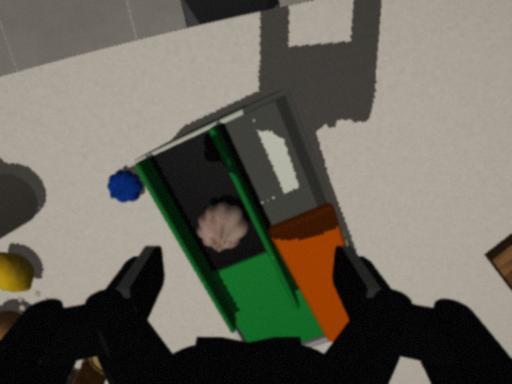

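View pics/scene1.png

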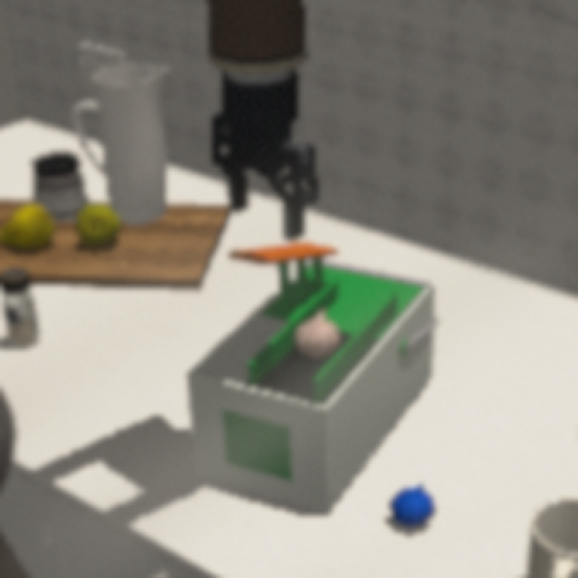

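The wrist view shows the bulb at (222,226), rails, bar near edge (270,227)-(335,207), and the fingertips at (150,250) and (345,250). The scene view shows the fingers clear above the bar. I refine the positions from the wrist depth.

```bash
cat > w.py <<'E'
from h import *
import pickle
from scipy.spatial.transform import Rotation as Ro
s,f=pickle.load(open("wrist1.pkl","rb"))
T=np.eye(4); q=s["tcp_rot"]; T[:3,:3]=Ro.from_quat([q[1],q[2],q[3],q[0]]).as_matrix(); T[:3,3]=s["tool_pos"]; M=T@np.array(f["mount"])
th,t=0.2258,np.array([546.7,-45.8]); c,sn=np.cos(th),np.sin(th)
P=np.array([[pt(f,u,v,T=M,win=0) if f["range_z"][v,u]>0 else [np.nan]*3 for u in range(512)] for v in range(384)])
X=(P[...,0]-t[0])*c+(P[...,1]-t[1])*sn; Y=-(P[...,0]-t[0])*sn+(P[...,1]-t[1])*c; Z=P[...,2]
I=f["img"].astype(int)
pc=lambda a:np.percentile(a,[1,50,99]).round(1)
o=(I[...,0]>110)&(I[...,1]<110)&(I[...,2]<60)&(Z>150)
print("orange",pc(X[o]),pc(Y[o]),pc(Z[o]))
g=(I[...,0]>100)&(I[...,2]>90)&(Z>145)&(Z<200)&(abs(Y)<33)&(X>-110)&(X<0)
e=g&(Z>158)&(Z<170)
print("garlic",g.sum(),pc(X[g]),pc(Y[g]),Z[g].max())
gr=(I[...,1]>I[...,0]+30)&(I[...,1]>I[...,2]+20)
for sg in(-1,1):
    k=gr&(Z>164)&(Z<176)&(abs(Y)<60)&(np.sign(Y)==sg)&(X<60); print("rail",pc(X[k]),pc(Y[k]),np.polyfit(X[k],Y[k],1),Z[k].mean())
k=gr&(Z<145)&(Z>132)&(abs(Y)<30); print("flapstart",np.nanpercentile(X[k],[1,50]),np.median(Z[k]))
# fingers in tool frame
Q=(P-T[:3,3])@T[:3,:3]
b=(Q[...,2]>120)&(Q[...,2]<200)&(abs(Q[...,0])<60)&(abs(Q[...,1])<80)&(I.max(-1)<60)
for sg in(-1,1):
    k=b&(np.sign(Q[...,1])==sg); print("finger",k.sum(),[pc(Q[...,i][k]) for i in range(3)], "cad",pc(X[k]),pc(Y[k]))
E
python3 w.py
```

```text
orange [-53.7 -10.6  97.5] [55.5 70.3 97.4] [189.9 231.7 248.8]
garlic 607 [-62.7 -51.7 -34.6] [-14.3   5.4  20. ] 187.13601911755472
rail [-136.2  -52.9   57.4] [-40.7 -37.6 -35.4] [ 3.05921428e-03 -3.75636114e+01] 168.91355438751359
rail [-136.6  -34.5   58.3] [34.1 37.6 40.2] [-5.66858531e-04  3.74141797e+01] 168.75242496860523
flapstart [ 7.409444   61.12926421] 139.6273237679761
finger 2322 [array([-9.5,  7.1, 11.9]), array([-56.6, -44.1, -43.3]), array([121. , 136.1, 158.2])] cad [-107.4 -102.1  -85.4] [-2.9  6.7 10.7]
finger 2350 [array([-9.4,  7.2, 12. ]), array([41.1, 42. , 54.4]), array([120.9, 136.3, 158.3])] cad [-69.3 -64.2 -50.4] [80.1 87.8 98.4]
```

```bash
python3 -m crank '0.012 -0.022 -0.2 0 0 0 1; 0.012 -0.022 -0.4 0 0 0 1; 0.012 -0.022 -0.55 0 0 0 1; 0.012 -0.022 -0.7 0 0 0 1; 0.012 -0.022 -0.8 0 0 0 1;0.012 -0.022 -0.9 0 0 0 1;0.012 -0.022 -1 0 0 0 1;0.012 -0.022 -1 0 0 0 1'; python3 -m crank '0 0 -0.1 0 0 0 1; 0 0 -0.2 0 0 0 1; 0 0 -0.25 0 0 0 1; 0 0 -0.25 0 0 0 1; 0 0 -0.25 0 0 0 1'
python3 - <<'E'
from h import *
for n in("wrist","scene"):
    f=grab_frame(n); im=f["img"][:,:,::-1]
    if n=="scene": im=cv2.resize(im[150:250,190:300],None,fx=3.8,fy=3.84,interpolation=cv2.INTER_CUBIC)
    else: w=im
E=None
cv2.imwrite("pics/both2.png",cv2.resize(np.hstack([w,im]),None,fx=.86,fy=.86))
E
```

```text
time: 3.45
tool_pos: [463.7, -22.3, 339.2]
tcp_rot: [-0.001, 0.099, 0.995, 0.0]
wrist_force: [-0.1, 0.3, 1.9]
grip_width: 0.999
gripper_force: 0.7
time: 4.08
tool_pos: [463.8, -22.3, 310.0]
tcp_rot: [-0.0, 0.099, 0.995, 0.0]
wrist_force: [-1.1, -0.3, 1.4]
grip_width: 0.998
gripper_force: 0.9
```

View pics/both2.png

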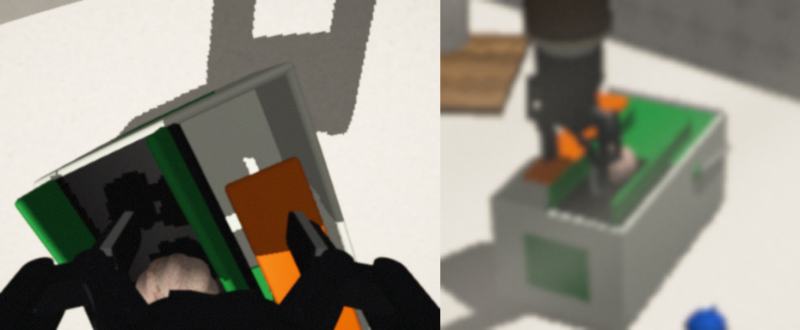

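Wrist and scene views agree: the left finger is behind the bulb (wrist bulb at ~(180,280)), and the right finger holds the bar down at ~(300,235). Wrist force is 1.4 N up. Now I push along the lane.

```bash
python3 -m crank '0.04 0.009 -0.02 0 0 0 1;0.08 0.018 -0.02 0 0 0 1;0.12 0.028 -0.02 0 0 0 1;0.16 0.037 -0.02 0 0 0 1;0.2 0.046 -0.02 0 0 0 1;0.24 0.055 -0.02 0 0 0 1;0.28 0.064 -0.02 0 0 0 1;0.32 0.073 -0.02 0 0 0 1;0.36 0.083 -0.02 0 0 0 1;0.4 0.092 -0.02 0 0 0 1'
python3 - <<'E'
from h import *
f=grab_frame("wrist"); a=f["img"][:,:,::-1]; f=grab_frame("scene"); im=cv2.resize(f["img"][150:250,190:300,::-1],None,fx=3.8,fy=3.84,interpolation=cv2.INTER_CUBIC)
cv2.imwrite("pics/both3.png",cv2.resize(np.hstack([a,im]),None,fx=.86,fy=.86))
E
```

```text
time: 5.42
tool_pos: [512.1, -11.2, 307.5]
tcp_rot: [-0.0, 0.099, 0.995, -0.0]
wrist_force: [-2.2, -1.0, 2.7]
grip_width: 1.001
gripper_force: 1.5
```

View pics/both3.png

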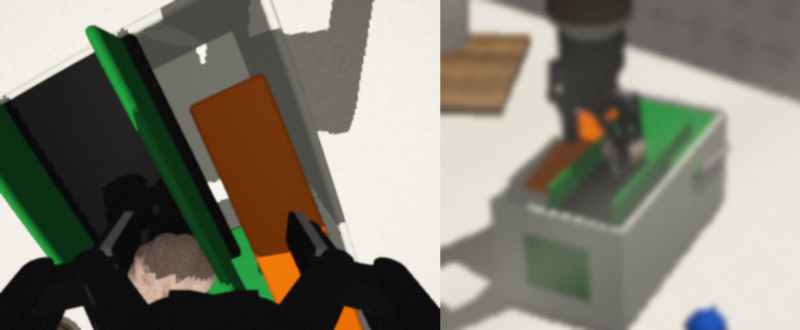

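The bulb is still upright just ahead of the finger (wrist ~(175,265)) and the bar is still held. I continue over the lip.

```bash
python3 -m crank '0.04 0.009 0 0 0 0 1;0.08 0.018 0 0 0 0 1;0.12 0.028 0 0 0 0 1;0.16 0.037 0 0 0 0 1;0.2 0.046 0 0 0 0 1;0.24 0.055 0 0 0 0 1;0.28 0.064 0 0 0 0 1;0.32 0.073 0 0 0 0 1;0.36 0.083 0 0 0 0 1;0.36 0.083 0 0 0 0 1;0.36 0.083 0 0 0 0 1;0.36 0.083 0 0 0 0 1'
python3 - <<'E'
from h import *
f=grab_frame("wrist"); a=f["img"][:,:,::-1]; f=grab_frame("scene"); im=cv2.resize(f["img"][150:250,190:300,::-1],None,fx=3.8,fy=3.84,interpolation=cv2.INTER_CUBIC)
cv2.imwrite("pics/both4.png",cv2.resize(np.hstack([a,im]),None,fx=.86,fy=.86))
E
```

```text
time: 7.02
tool_pos: [555.3, -1.3, 307.7]
tcp_rot: [0.001, 0.099, 0.995, 0.0]
wrist_force: [0.8, 0.5, 3.7]
grip_width: 1.0
gripper_force: 1.5
```

View pics/both4.png

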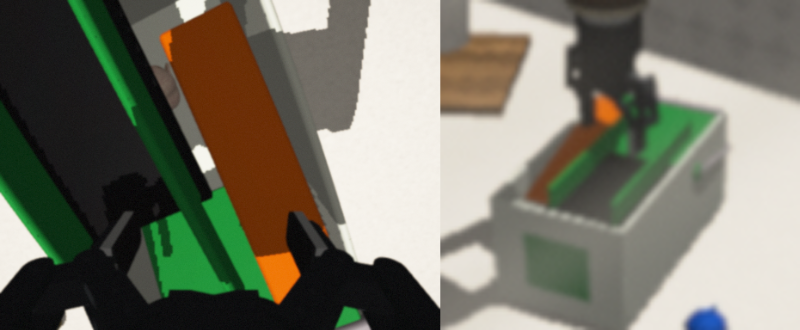

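The bulb has dropped and shows on the floor in the notch (wrist (170,90)). The lane is empty and the bar is still held at 3.7 N. Now I raise to let the flap close.

```bash
python3 -m crank '0 0 0.1 0 0 0 1;0 0 0.2 0 0 0 1;0 0 0.3 0 0 0 1;0 0 0.4 0 0 0 1;0 0 0.5 0 0 0 1;0 0 0.65 0 0 0 1;0 0 0.8 0 0 0 1;0 0 1 0 0 0 1;0 0 1 0 0 0 1'; python3 -m crank '0 0 0.4 0 0 0 1;0 0 0.6 0 0 0 1;0 0 0.6 0 0 0 1;0 0 0.6 0 0 0 1;0 0 0.6 0 0 0 1;0 0 0.6 0 0 0 1;0 0 0.6 0 0 0 1;0 0 0.6 0 0 0 1'
python3 - <<'E'
from h import *
f=grab_frame("wrist"); a=f["img"][:,:,::-1]; f=grab_frame("scene"); im=cv2.resize(f["img"][150:250,190:300,::-1],None,fx=3.8,fy=3.84,interpolation=cv2.INTER_CUBIC)
cv2.imwrite("pics/both5.png",cv2.resize(np.hstack([a,im]),None,fx=.86,fy=.86))
E
```

```text
time: 8.25
tool_pos: [555.2, -1.4, 429.3]
tcp_rot: [0.001, 0.099, 0.995, 0.0]
wrist_force: [0.4, 0.4, -0.6]
grip_width: 1.001
gripper_force: 0.0
time: 9.25
tool_pos: [555.0, -1.3, 499.3]
tcp_rot: [-0.0, 0.099, 0.995, 0.0]
wrist_force: [0.6, -0.2, -0.1]
grip_width: 0.998
gripper_force: 0.0
```

View pics/both5.png

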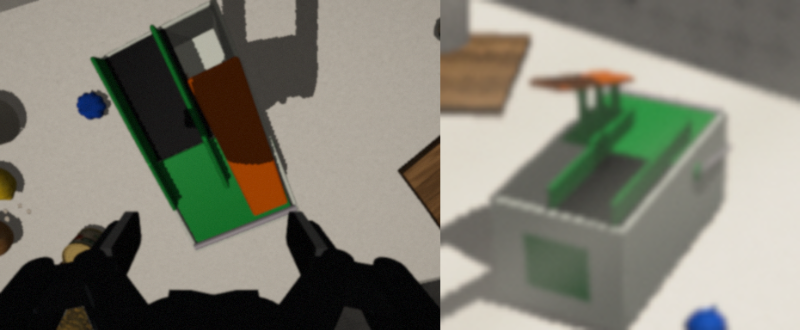

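The flap is shut level with the deck, the lane is empty and the arm is clear. I wait briefly for the bulb to settle, then hand in.

```bash
for i in 1 2 3; do python3 -m crank '0 0 0 0 0 0 1;0 0 0 0 0 0 1;0 0 0 0 0 0 1;0 0 0 0 0 0 1;0 0 0 0 0 0 1;0 0 0 0 0 0 1;0 0 0 0 0 0 1;0 0 0 0 0 0 1;0 0 0 0 0 0 1;0 0 0 0 0 0 1;0 0 0 0 0 0 1;0 0 0 0 0 0 1' | head -1; done
python3 -c "
from workcell import job_done
print(job_done())"
```

```text
time: 10.85
time: 12.35
time: 13.85
the job is handed in; nothing more can be done
None
```

I pushed the garlic bulb over the lip into the caddy with the flap held open, let the flap close, and handed the job in at about 14 s; no verdict came back.

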